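# Bring the receipt printer back into service

## Robot

A 6-joint arm with a two-finger parallel gripper is mounted at the origin on the work surface. World frame = base frame: x ahead of the robot, y to its left, z up, the work surface at z = 0. Lengths are in m, angles in rad, forces in N, time in s.
With the tool pointing down it reaches from about 0.375 to 0.925 m from the base axis. Payload 5.7 kg.
Tool frame: the origin (TCP) lies midway between the tips of the shut fingers; the grasp point (between the pads) lies 19 mm behind it; z points along the fingers, x is the direction in which the jaws open and shut, and the axes are right-handed (so a half turn about z gives the same grasp; the last joint's range is limited). The gripper opens to 88 mm and grips with 3 to 60 N. Pads are 20 mm wide; open, the fingers measure 115 mm over their backs; the gripper's body (75 mm by 178 mm) begins 61 mm behind the grasp point.
Start: joints at [-1.437, 0.359, 1.51, -0, 1.272, -0.115], TCP at [0.148, -0.581, 0.223] pointing down, gripper open.
Joint ranges: [-2.97, 2.97], [-1.01, 2.36], [0.21, 2.38], [-0.96, 4.11], [0.2, 2.71], [-2.98, 2.98]. Speed limits (rad/s): [2.39, 2.39, 3.14, 3.14, 3.14, 3.14].

## Interface

Orientations are given as a unit quaternion [x, y, z, w].
In Python, from bench import move_ptp, servo_line, goto_joints, move_gripper, sleep, inverse_kinematics, capture, PlanningError, close_job, spot_in, silhouettes, current_clock, current_joint_pos, current_qvel, current_joint_torque, current_position, current_orientation, current_force, current_torque, current_finger_gap gives the robot as it stands. Calls block until the motion is done:
- move_ptp(position, orientation): joint-space move of the TCP to a pose.
- servo_line(position, orientation=None, rate=0.15, contact_N=None): straight line of the TCP; orientation=None keeps the orientation; rate is the mean speed in m/s. With contact_N (N) it stops when the force on the tool has changed by that much, and returns True; else False.
- goto_joints(angles): joint-space move.
- move_gripper(opening): finger opening in m; the grip force is fixed at half the most; returns when the fingers have stopped.
- sleep(seconds).
- inverse_kinematics(position, orientation): joint angles nearest the present ones, or None.
- capture(name): name is "scene" or "top" or "wrist"; returns a dict with "image" (480x640x3 uint8, blue, green, red), "range_z" (480x640 float32, m along the optical axis (not along the pixel's ray), 0 where there is no reading), "intrinsics" (3x3 intrinsics, pixels), "k1" (the pictures are not rectified: a ray, as slopes to the right and down, at radius r is drawn at 1 + k1 r^2 times it, then the intrinsics apply), "R" (3x3) and "t" (3): a world point X has camera coordinates R X + t. Camera axes: x right, y down, z forward; pixel columns grow to the right and rows downward; lengths in m; the calibration is good to about 2 mm. A picture is of the moment at which its call begins.
A pose or a line that the arm cannot do raises PlanningError and nothing moves.
- close_job(): hands the job in, once; it reports no verdict.
Trained networks look in the newest picture that a camera, given by its name, has taken for a name from the list of things; names that differ only in an ending like _2 or _b are one class to them, and where a whole thing is asked for, a point or a joint stands for the part that bears it (a point fixed in the world has none). Each returns a list of dicts, best first, with "conf" (0 to 1); they miss things now and then, are a little off and sometimes report something else, mostly with a low value. They report only what shows in the picture. A call takes as long as a camera call. They do not tell look-alikes from the thing itself.
- spot_in(camera, query): "xy" ([column, row] in pixels, amid what is visible of it).
- silhouettes(camera, query): "region" (480x640 bool, what is visible of it) and "xy" ([column, row] in pixels, amid what is visible of it).
Readings, each from a call of its own:
- current_clock(): time.
- current_joint_pos(): joint angles.
- current_qvel(): joint speeds.
- current_joint_torque(): joint torques, N m.
- current_position(): TCP position.
- current_orientation(): TCP orientation.
- current_force(): force on the tool from outside, world axes, zero at the start.
- current_torque(): the same for the moment, N m.
- current_finger_gap(): finger opening in m.
Only numpy, scipy, OpenCV 4.12 (cv2) and the standard library are available. Lean on these libraries where they do the work, as an engineer would, in place of code of your own. Each camera call takes 0.05 s, during which the arm holds its last target.

## Task

A new paper roll is already in the receipt printer on the shop counter, and its hinged cover stands open. With closed fingers push the cover down until it is fully shut, then press the front half of the power rocker so that it tips over to on, and then press the round feed key all the way down and let it come up again. Do not press the long cover-release key beside it, do not grip, lift or shift the printer, and leave the other things on the counter where they stand.

Things in the scene. Friction and masses are not known exactly. Their poses are not given: they have to be found in the camera images.
- printer: White receipt printer, loose on rubber feet, 1.8 kg, 200 mm deep (its x) x 148 mm wide (its y), origin centre of underside, front (-x) faces roughly the robot. The front 70 mm of its top is a level deck 108 mm up with three controls in a row, 48 to 50 mm apart: rocker at +y, round feed key in the middle, long release key at -y. Behind it the paper well between side walls 118 mm high, and the cover
- cover (a joint): Cover angle in rad: 0 = shut against its stop, top level, 126 mm above the counter; 0.45 to 0.85 at the start; grows as the front edge rises. Hinged at the rear about a level axis along the printer's y; hinge friction keeps it where it is left; about 1 N down near the front edge moves it. Open, its outside face looks up and backwards, away from the robot
- cover_press (a point): Point on the outside (upper) face of the white cover, on its centre line, 86 mm from the hinge axis and 30 mm from the free front edge along the cover, 10 mm above the hinge axis when shut; moves with the cover. Cover 118 mm long x 116 wide x 13 thick. The point's z is the cover's outward normal (up when shut), its x points from front edge to hinge
- cover_hinge (a point): Centre of the cover's hinge axis, 86 mm behind the printer's centre and 116 mm above the counter; it does not move as the cover turns (its axes turn with it)
- power (a joint): Angle of the black power rocker in rad: 0 = off (front half stands up), 0.3 = on against its stop (front half pressed level, rear half stands up). Stiff: it stays where it is left; 2 to 3 N on the front end tips it
- power_press (a point): Point on top of the front (robot-side) half of the power rocker, 13 mm in front of its pivot; sinks about 4 mm when the rocker goes on. Rocker 32 mm long (printer's x) x 21.5 mm wide, in a 40 x 31 mm black bezel whose rim is 3 mm above the deck; the pressed half ends about 3 mm above the rim
- feed (a joint): Travel of the round feed key in m: 0 = up, 0.004 = fully down; a spring returns it when released. About 4 N holds it fully down
- feed_press (a point): Centre of the top of the round grey feed key, 22 mm in diameter, 6.5 mm above the deck when up; moves with the key
- release (a joint): Travel of the cover-release key in m: 0 = up, 0.004 = fully down (spring return). Not to be pressed
- release_top (a point): Centre of the top of the cover-release key, a long grey bar 17 mm (printer's x) x 34 mm (printer's y), 6.5 mm above the deck
- spare_roll: Spare paper roll standing on end close to the printer, loose, 68 mm in diameter, 79 mm high, origin at the centre of its underside. Bystander
- teacup: White handleless cup close to the printer, loose, 72 mm in diameter, 78 mm high, origin at the centre of its underside. Bystander
- vase: Small black round-bellied bottle vase close to the printer, loose, 84 mm in diameter, 104 mm high, origin at the centre of its underside. Bystander
- stapler: Black stapler lying in front of the printer, loose, 130 mm long (its y), 34 mm wide, 45 mm high, origin at the centre of its underside. Bystander
- card_terminal: Black hand-held card terminal lying on the counter to the right, loose, 165 (its x) x 78 x 34 mm, origin at the centre of its underside. Bystander
- coin_tray: Shallow dark wooden coin tray to the left, loose, 150 (its x) x 210 x 18 mm, origin at the centre of its underside; a black pen 130 mm long lies in it. Bystander
- pen: Black pen lying in the coin tray, 130 mm long (its x), 9 mm thick, origin at the middle of its underside. Bystander
Things that resemble listed ones, but are neither listed nor needed, are in the scene too. What is shaped like the printer but orange or purple is not meant.

How it is judged:
By the outcome, as a careful person would: the job done as asked, in the order asked, and still so for the second after the job is handed in, with the robot touching nothing.
It also fails if it takes over 42 s, if anything falls off the work surface, if the arm or the gripper's body presses on something with over 40 N, if the wrist force passes 120 N, or if a joint passes its speed limit or range.

## Working session

There is one attempt and no reset: what is moved stays moved. The work goes in short steps, each a Python script; the robot and the scene stay as the last script left them, time stands still between calls to the robot, and variables do not carry over. Pictures are saved under pics/ and viewed, and the job is handed in when it is done.

```bash
mkdir -p pics; ls
python3 - <<'E'
from bench import *
import cv2
for n in ("scene","top"):
    c=capture(n); cv2.imwrite(f"pics/{n}0.png",c["image"])
    print(n,c["intrinsics"].tolist(),c["k1"],c["R"].tolist(),c["t"].tolist())
    for q in ("printer","cover","cover_press","power_press","feed_press","release_top","power","spare_roll","teacup","vase","stapler","card_terminal"):
        print(q,[(round(d["conf"],2),[round(float(v)) for v in d["xy"]]) for d in spot_in(n,q)][:4])
print(current_clock())
E
```

```text
pics
scene [[498.65729887056597, 0.0, 320.0707056327806], [0.0, 498.65729887056597, 235.86653252855257], [0.0, 0.0, 1.0]] 0.014444066175769148 [[0.7771203277741219, 0.629325063518379, 0.00582757134915136], [0.460089507115211, -0.561773507776112, -0.6875523044855607], [-0.42942012249395495, 0.5369920766533817, -0.7261114707872101]] [-0.4221787408453115, -0.1280131787845639, 1.5088634464185124]
printer [(0.89, [361, 244]), (0.88, [294, 158]), (0.88, [474, 233]), (0.8, [284, 362])]
cover [(0.96, [186, 248]), (0.87, [375, 227]), (0.74, [491, 217]), (0.58, [286, 149])]
cover_press [(0.89, [271, 357]), (0.83, [189, 247]), (0.8, [490, 216]), (0.77, [287, 144])]
power_press [(0.59, [322, 335]), (0.53, [228, 263]), (0.5, [320, 138]), (0.41, [343, 213])]
feed_press [(0.63, [232, 248]), (0.46, [450, 219]), (0.37, [330, 224])]
release_top [(0.61, [285, 311]), (0.4, [323, 237])]
power [(0.55, [446, 207]), (0.52, [319, 338]), (0.46, [228, 263])]
spare_roll [(0.65, [323, 288]), (0.42, [377, 224])]
teacup [(0.75, [361, 243]), (0.56, [392, 211])]
vase [(0.6, [414, 271])]
stapler [(0.63, [298, 250]), 
[... 536 characters left out ...]
03]), (0.77, [401, 313])]
cover [(0.94, [169, 103]), (0.88, [276, 187]), (0.86, [449, 173]), (0.69, [214, 360])]
cover_press [(0.96, [272, 182]), (0.93, [446, 172]), (0.81, [411, 326]), (0.81, [172, 102])]
power_press [(0.71, [395, 281]), (0.7, [283, 228]), (0.56, [407, 155]), (0.52, [186, 146])]
feed_press [(0.64, [284, 227]), (0.61, [404, 176]), (0.5, [201, 129]), (0.47, [382, 294])]
release_top [(0.52, [308, 228]), (0.48, [407, 196])]
power [(0.64, [263, 235]), (0.51, [395, 280])]
spare_roll [(0.8, [341, 201]), (0.52, [264, 233])]
teacup [(0.7, [267, 140]), (0.68, [215, 206])]
vase [(0.94, [266, 140]), (0.27, [215, 205])]
stapler [(0.89, [304, 260])]
card_terminal [(0.97, [495, 258])]
1.3
```

View pics/scene0.png

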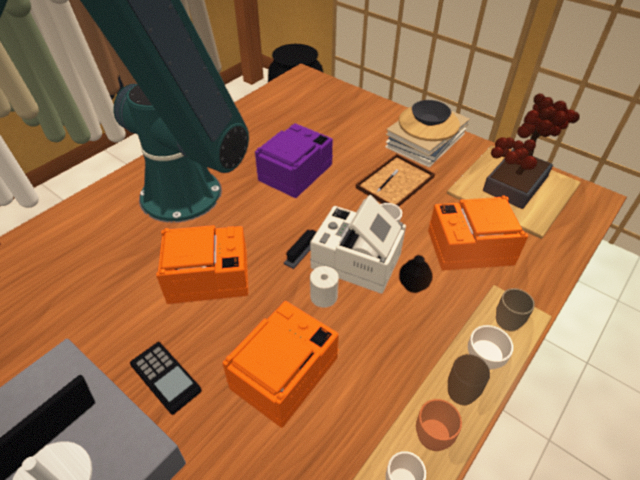

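View pics/top0.png

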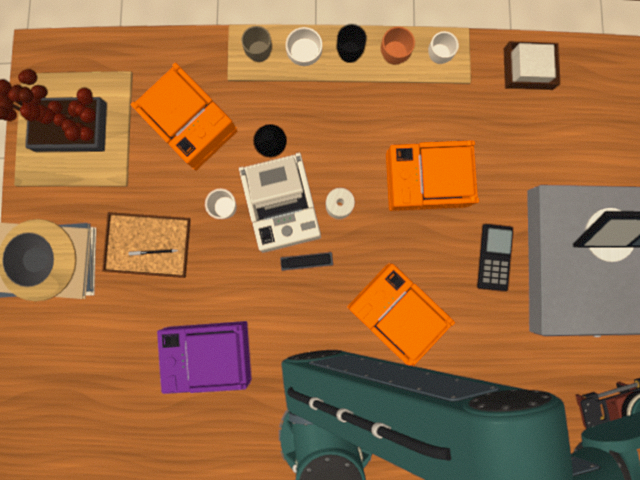

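The white printer is at top (280,203) and scene (360,240). Its rocker is near top (266,235), the feed key near (287,230) and the release key near (308,227). The orange and purple ones are look-alikes. Next I'll measure the printer's pose.

```bash
cat > h.py <<'E'
from bench import *
import numpy as np, cv2
def cloud(c,uv=None):
    K=c["intrinsics"];k1=float(c["k1"])
    if uv is None:
        v,u=np.mgrid[0:480,0:640]; uv=np.stack([u,v],-1).reshape(-1,2)
    uv=np.asarray(uv,float).reshape(-1,1,2)
    s=cv2.undistortPoints(uv,K,np.array([k1,0,0,0,0.])).reshape(-1,2)
    z=c["range_z"]; i=np.round(uv[:,0]).astype(int)
    d=z[i[:,1],i[:,0]]
    X=np.c_[s*d[:,None],d]
    return (X-c["t"])@c["R"],d>0
def ray(c,uv,zw):
    K=c["intrinsics"];s=cv2.undistortPoints(np.array(uv,float).reshape(-1,1,2),K,np.array([float(c["k1"]),0,0,0,0.])).reshape(-1,2)
    o=-c["R"].T@c["t"]; d=np.c_[s,np.ones(len(s))]@c["R"]
    return o+d*((zw-o[2])/d[:,2])[:,None]
def crop(c,x0,y0,x1,y1,f,name):
    cv2.imwrite(name,cv2.resize(c["image"][y0:y1,x0:x1],None,fx=f,fy=f,interpolation=cv2.INTER_CUBIC))
def proj(c,X):
    p=np.asarray(X)@c["R"].T+c["t"]; s=p[:,:2]/p[:,2:]; s=s*(1+float(c["k1"])*(s**2).sum(1,keepdims=True))
    K=c["intrinsics"]; return s*[K[0,0],K[1,1]]+K[:2,2]
E
python3 - <<'E'
from h import *
c=capture("top"); crop(c,200,110,360,275,4.8,"pics/top1.png")
s=silhouettes("top","printer")
for m in s:
    if abs(m["xy"][0]-280)<15:
        r=m["region"]; print(m["conf"],r.sum())
        X,ok=cloud(c); X=X[ok&r.ravel()]
        h,e=np.histogram(X[:,2],bins=np.arange(-.01,.2,.004))
        print([(round(a,3),int(n)) for a,n in zip(e,h) if n>5])
        D=X[(abs(X[:,2]-.108)<.005)]; print(len(D),D.mean(0))
        np.save("X.npy",X)
        rect=cv2.minAreaRect(X[X[:,2]>.09][:,:2].astype(np.float32)); print(rect)
        print([np.round(x,3).tolist() for x in ray(c,[[266,235],[287,230],[308,227]],.113)])
d=capture("scene"); crop(d,290,180,450,300,5,"pics/scene1.png")
E
```

```text
0.92 5509
[(np.float64(-0.006), 9), (np.float64(-0.002), 15), (np.float64(0.002), 7), (np.float64(0.01), 7), (np.float64(0.022), 7), (np.float64(0.03), 11), (np.float64(0.034), 104), (np.float64(0.038), 241), (np.float64(0.042), 130), (np.float64(0.046), 25), (np.float64(0.05), 10), (np.float64(0.058), 9), (np.float64(0.062), 16), (np.float64(0.066), 8), (np.float64(0.07), 17), (np.float64(0.074), 23), (np.float64(0.078), 26), (np.float64(0.082), 35), (np.float64(0.086), 31), (np.float64(0.09), 20), (np.float64(0.094), 21), (np.float64(0.098), 125), (np.float64(0.102), 628), (np.float64(0.106), 853), (np.float64(0.11), 439), (np.float64(0.114), 377), (np.float64(0.118), 164), (np.float64(0.122), 93), (np.float64(0.126), 92), (np.float64(0.13), 91), (np.float64(0.134), 84), (np.float64(0.138), 84), (np.float64(0.142), 98), (np.float64(0.146), 90), (np.float64(0.15), 84), (np.float64(0.154), 94), (np.float64(0.158), 77), (np.float64(0.162), 93), (np.float64(0.166), 99), (np.float64(0.17), 111), (np.float64(0.174), 126), (np.float64(0.178), 168), (np.float64(0.182), 173), (np.float64(0.186), 150), (np.float64(0.19), 182), (np.float64(0.194), 99)]
1715 [0.52022131 0.10303705 0.10762215]
((0.5695788264274597, 0.11547020822763443), (0.1985333263874054, 0.14836783707141876), 14.440162658691406)
[[0.491, 0.145, 0.113], [0.503, 0.097, 0.113], [0.51, 0.049, 0.113]]
```

View pics/top1.png

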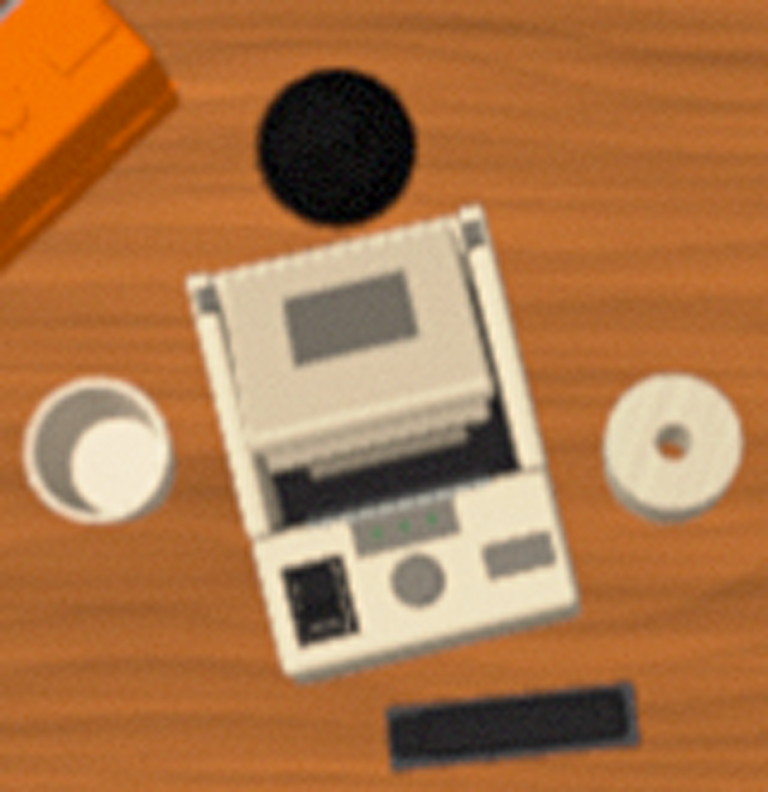

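View pics/scene1.png

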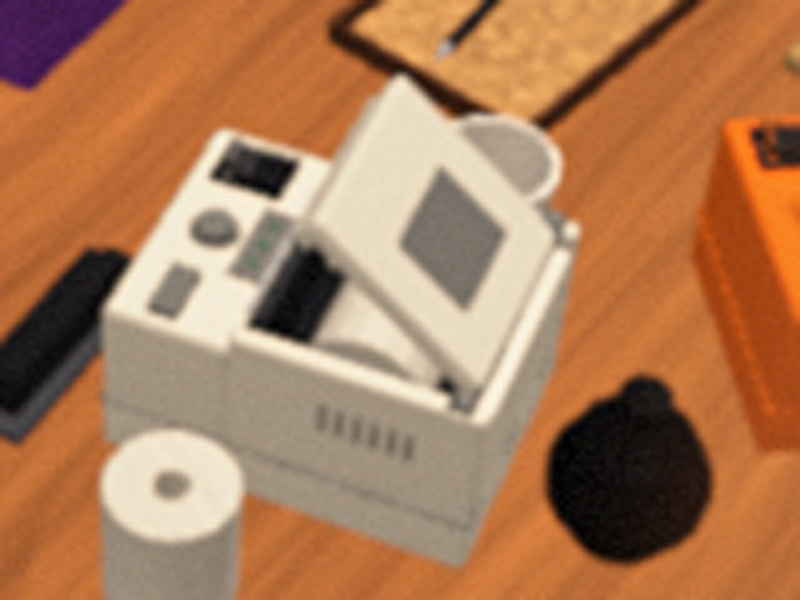

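Bounding rectangle 198.5 x 148.4 mm matches the given 200 x 148, with yaw about 14.4°. The three controls also fit that pose. Next is the cover angle.

Run:
```python
from h import *
from scipy.spatial.transform import Rotation as Ro
X=np.load("X.npy"); yaw=np.radians(14.44); C=np.array([.5696,.1155])
R=np.array([[np.cos(yaw),-np.sin(yaw)],[np.sin(yaw),np.cos(yaw)]])
P=np.c_[(X[:,:2]-C)@R,X[:,2]]
m=(abs(P[:,1])<.045)&(P[:,2]>.14)&(P[:,0]>-.01)
f=np.polyfit(P[m,0],P[m,2],1); r=P[m,2]-np.polyval(f,P[m,0]); k=abs(r)<.006
f=np.polyfit(P[m,0][k],P[m,2][k],1); print("cover slope",f,np.arctan(-f[0]),"height at hinge x",np.polyval(f,.086), r.std(), P[m,0].min(),P[m,2].max())
a=np.arctan(-f[0]); print("expect at hinge", .116+.010/np.cos(a))
D=P[(abs(P[:,2]-.108)<.006)&(P[:,0]<-.035)]; print("deck x",np.percentile(D[:,0],[.5,99]),"y",np.percentile(D[:,1],[.5,99.5]),np.median(D[:,2]))
c=capture("top")
print(((ray(c,[[266.5,235]],.111)[:,:2]-C)@R),((ray(c,[[287,230.6],[307.9,225.8]],.1145)[:,:2]-C)@R))
d=capture("scene")
for n,y in(("r",.049),("f",0),("l",-.049)):
    W=np.r_[C+R@[-.066,y],.1145]; print(n,proj(c,[W]),proj(d,[W]))
for s in (1,-1):
    x=s*np.array([-np.sin(yaw),np.cos(yaw),0]); z=np.array([0,0,-1.]); q=Ro.from_matrix(np.c_[x,np.cross(z,x),z]).as_quat()
    for p in ([.02,0,.3],[-.079,.049,.113]):
        W=np.r_[C+R@p[:2],p[2]]; print(s,q,W,inverse_kinematics(W,q))
print(current_clock(), current_position(), current_force())
```

```text
cover slope [-0.71237489  0.19321377] 0.6189830636450969 height at hinge x 0.13194953128802864 0.007025485832540896 -0.009979937184575788 0.2008632015129018
expect at hinge 0.12827793947542704
deck x [-0.09904613 -0.03566111] y [-0.07203522  0.07285913] 0.10740460042589642
[[-0.06897639  0.04755585]] [[-0.0709053  -0.00091091]
 [-0.07186789 -0.05027103]]
r [[265.4555484  233.80412046]] [[340.96881717 211.94638152]]
f [[286.10507577 228.63532132]] [[333.42746659 224.1220417 ]]
l [[306.74748185 223.47161263]] [[325.51042002 236.90452227]]
1 [0.6126312  0.79036891 0.         0.        ] [0.58896819 0.12048732 0.3       ] [ 8.69263349e-02  3.02774491e-01  1.40042124e+00 -4.44089210e-16
  1.43839692e+00 -1.73589554e+00]
1 [0.6126312  0.79036891 0.         0.        ] [0.48087673 0.14325214 0.113     ] [ 1.51775349e-01  3.53998410e-01  1.84416502e+00 -4.44089210e-16
  9.43429220e-01 -1.67104652e+00]
-1 [ 0.79036891 -0.6126312   0.         -0.        ] [0.58896819 0.12048732 0.3       ] [ 8.69263349e-02  3.02774491e-01  1.40042124e+00 -4.44089210e-16
  1.43839692e+00  1.40569712e+00]
-1 [ 0.79036891 -0.6126312   0.         -0.        ] [0.48087673 0.14325214 0.113     ] [ 1.51775349e-01  3.53998410e-01  1.84416502e+00 -4.44089210e-16
  9.43429220e-01  1.47054613e+00]
1.55 [ 0.14773014 -0.58150244  0.22262353] [-0.35919624  0.02564577  0.26646432]
```

Cover angle is about 0.62 rad and everything is consistent: deck 107.4 mm up, key row at printer x ≈ -0.069. Next I close the fingers and shut the cover along its arc.

```bash
cat >> h.py <<'E'
from scipy.spatial.transform import Rotation as Ro
yaw=np.radians(14.44); C=np.array([.5696,.1155])
Rp=np.array([[np.cos(yaw),-np.sin(yaw)],[np.sin(yaw),np.cos(yaw)]])
_x=-np.array([-np.sin(yaw),np.cos(yaw),0]); _z=np.array([0,0,-1.])
Q=Ro.from_matrix(np.c_[_x,np.cross(_z,_x),_z]).as_quat()
W=lambda x,y,z: np.r_[C+Rp@[x,y],z]
def st(s): print(s,round(current_clock(),2),np.round(current_position(),4),np.round(current_force(),1))
def tip(a,L=.095): return W(.086-L*np.cos(a)+.010*np.sin(a)+.010,0,.116+L*np.sin(a)+.010*np.cos(a))
E
python3 - <<'E'
from h import *
p=np.array(current_position()); servo_line(p+[0,0,.13],rate=.3)
move_gripper(0.0)
p=tip(.62); p[2]=.26
move_ptp(p,Q); st("above")
for i,a in enumerate(np.arange(.68,.05,-.07)):
    h=servo_line(tip(a),rate=.08,contact_N=20); st(round(a,2))
    if h: print("hit");break
else:
    print(servo_line(tip(0)-[0,0,.008],rate=.03,contact_N=10)); st("shut")
c=capture("scene"); crop(c,250,150,450,300,4,"pics/scene2.png")
E
```

```text
above 6.42 [0.5936 0.1208 0.2601] [ 0.5 -0.6  0.6]
0.68 7.53 [0.5975 0.1226 0.184 ] [-0.5  1.   0.3]
0.61 7.78 [0.5922 0.1214 0.1785] [-0.3 -0.4  0.4]
0.54 8.03 [0.5879 0.1203 0.173 ] [-0.2  0.9 -0.8]
0.47 8.28 [0.5842 0.1194 0.1674] [-0.3  0.8 -0.4]
0.4 8.53 [0.581  0.1185 0.1617] [-0.4  0.2 -0.9]
0.33 8.78 [0.5781 0.1178 0.1557] [ 1.  -1.  -0.5]
0.26 9.03 [0.5756 0.1171 0.1496] [0.8 0.3 0.7]
0.19 9.28 [0.5735 0.1166 0.1432] [-0.1  0.4  0. ]
0.12 9.53 [0.5718 0.1162 0.1367] [ 0.1 -0.3  0.4]
True
shut 9.99 [0.5715 0.1159 0.1262] [-1.9 -0.7  9.7]
```

View pics/scene2.png

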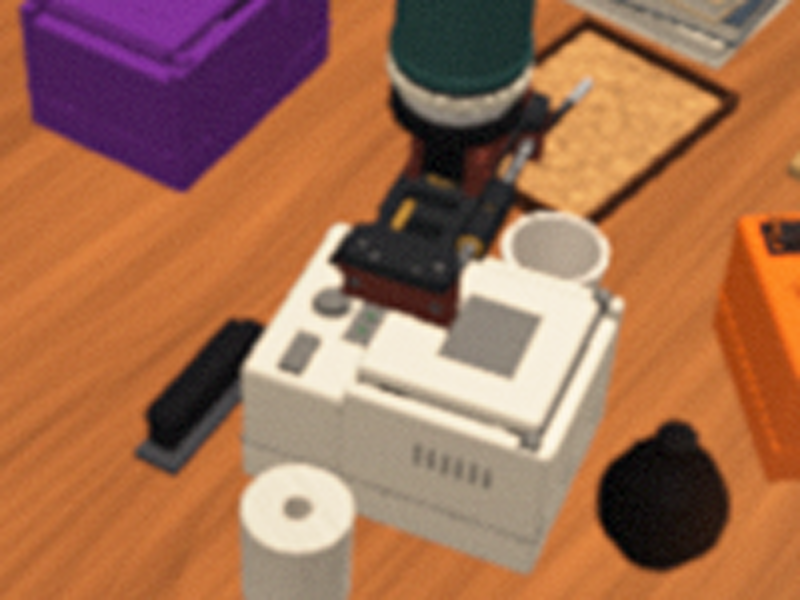

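The cover looks flush, and the tip stopped at z=0.1262 with 9.7 N against the expected 0.126. Next I lift off and check with fresh pictures while the arm goes to the rocker.

Run:
```python
from h import *
p=np.array(current_position()); servo_line(p+[0,0,.04],rate=.15)
servo_line(W(-.083,.048,.165),Q,rate=.2); st("above rocker")
c=capture("top"); crop(c,200,110,360,275,4.8,"pics/top3.png")
X,ok=cloud(c); P=np.c_[(X[:,:2]-C)@Rp,X[:,2]]
m=ok&(abs(P[:,1])<.05)&(P[:,0]>-.02)&(P[:,0]<.075)&(P[:,2]>.09)&(P[:,2]<.16); print("cover plane",np.polyfit(P[m,0],P[m,2],1),m.sum())
f0=np.array(current_force())
print(servo_line(W(-.083,.048,.106),Q,rate=.03,contact_N=9)); st("rocker pressed")
p=np.array(current_position()); servo_line(p+[0,0,.045],rate=.15)
p=W(-.15,.048,.2); servo_line(p,rate=.2); st("back")
d=capture("scene"); crop(d,290,180,450,300,5,"pics/scene3.png")
c=capture("wrist"); cv2.imwrite("pics/wrist3.png",c["image"])
```

```text
above rocker 11.11 [0.4782 0.1413 0.1649] [-0.1 -0.2  0.2]
cover plane [0.00042247 0.12478049] 1338
True
rocker pressed 12.68 [0.4758 0.141  0.1137] [-0.7 -0.3  6.2]
back 13.66 [0.4128 0.1246 0.1996] [-0.8  0.5 -0. ]
```

View pics/scene3.png

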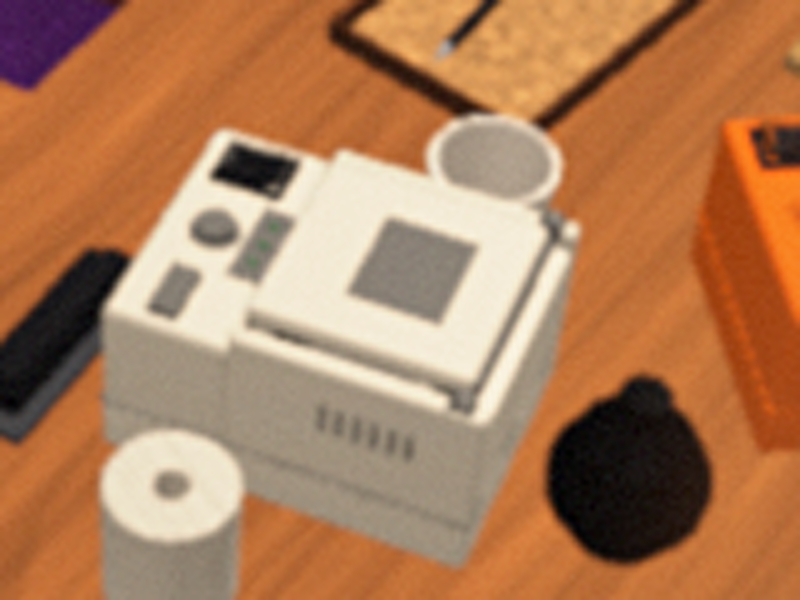

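View pics/wrist3.png

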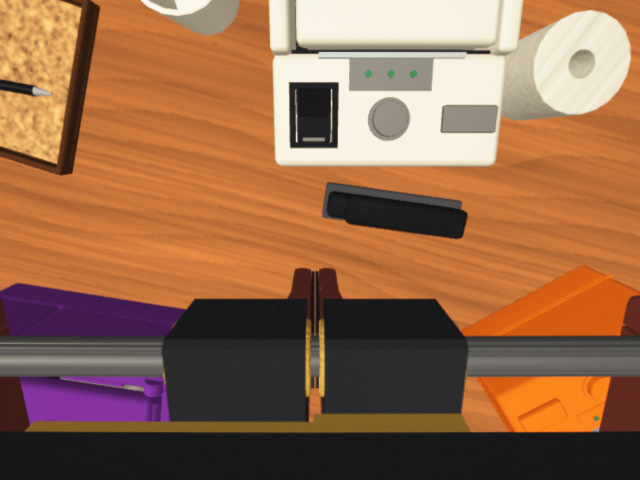

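Cover is shut (plane level, top at 0.125). The rocker stopped at z=0.1137, about where "on" should be. I'll confirm its tilt from the wrist depth (rocker around pixel (314,115)).

Run:
```python
from h import *
c=capture("wrist"); crop(c,270,40,520,180,3.2,"pics/w4.png")
for v in range(82,152,4):
    uv=[[u,v] for u in range(306,323,2)]
    X,ok=cloud(c,uv); P=np.c_[(X[:,:2]-C)@Rp,X[:,2]][ok]; print(v,np.round(np.median(P,0),4) if len(P) else None)
X,ok=cloud(c,[[389,118],[469,119],[350,120],[430,120]]); print(np.round(np.c_[(X[:,:2]-C)@Rp,X[:,2]],4))
print(current_clock())
```

```text
82 [-0.0467  0.0474  0.1102]
86 [-0.0491  0.0474  0.1109]
90 [-0.0522  0.0474  0.1175]
94 [-0.0544  0.0474  0.117 ]
98 [-0.0567  0.0474  0.1168]
102 [-0.0589  0.0474  0.1157]
106 [-0.0612  0.0474  0.1151]
110 [-0.0635  0.0474  0.1141]
114 [-0.0658  0.0474  0.1129]
118 [-0.0682  0.0474  0.1132]
122 [-0.0706  0.0474  0.1135]
126 [-0.073   0.0474  0.1134]
130 [-0.0754  0.0474  0.1131]
134 [-0.0779  0.0474  0.1137]
138 [-0.0803  0.0474  0.1133]
142 [-0.0828  0.0474  0.1105]
146 [-0.0853  0.0474  0.1107]
150 [-0.0879  0.0474  0.1083]
[[-0.0682  0.0006  0.1144]
 [-0.0687 -0.049   0.1157]
 [-0.0691  0.0243  0.1078]
 [-0.069  -0.0268  0.1086]]
13.8083
```

View pics/w4.png

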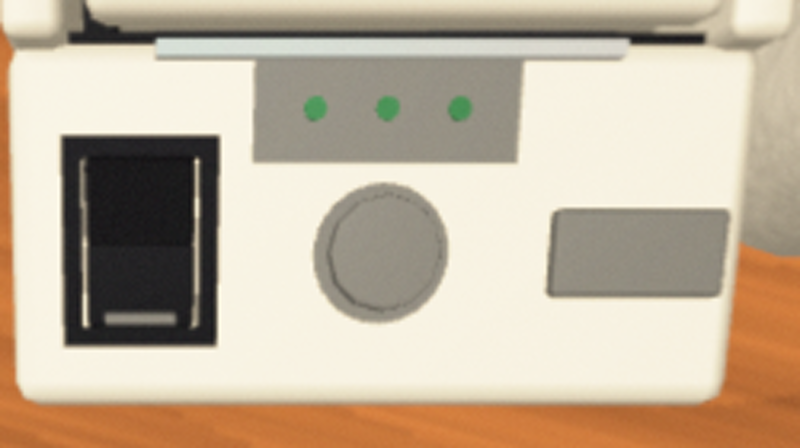

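The rocker is on: its front half is level at 0.1134 and its rear half rises about 0.3 rad. Now the feed key at (-0.0685, 0).

Run:
```python
from h import *
servo_line(W(-.0685,0,.165),Q,rate=.2)
servo_line(W(-.0685,0,.122),Q,rate=.1)
print(servo_line(W(-.0685,0,.1045),Q,rate=.02,contact_N=12)); st("feed"); sleep(.3); st("held")
p=np.array(current_position()); servo_line(p+[0,0,.05],rate=.1)
servo_line(W(-.15,.0,.2),rate=.2); st("back")
c=capture("wrist"); cv2.imwrite("pics/w5.png",c["image"])
X,ok=cloud(c); P=np.c_[(X[:,:2]-C)@Rp,X[:,2]]
m=lambda x,y,r:np.round(np.median(P[ok&(np.hypot(P[:,0]-x,P[:,1]-y)<r)&(P[:,2]>.09)],0),4)
print("feed",m(-.0685,0,.006),"rel",m(-.0685,-.049,.006),"rock front",m(-.078,.048,.003),"rear",m(-.054,.048,.003))
c=capture("top"); crop(c,200,110,360,275,4.8,"pics/top5.png")
```

```text
True
feed 15.68 [0.5036 0.0984 0.1108] [-1.9 -0.5  8.7]
held 15.97 [0.5036 0.0984 0.1107] [-1.8 -0.2  9.6]
back 17.23 [0.4251 0.0781 0.1999] [-0.1  0.5 -0.1]
feed [-6.840e-02 -1.000e-04  1.144e-01] rel [-0.0684 -0.049   0.1145] rock front [-0.0781  0.0482  0.1135] rear [-0.0541  0.048   0.1171]
```

View pics/w5.png

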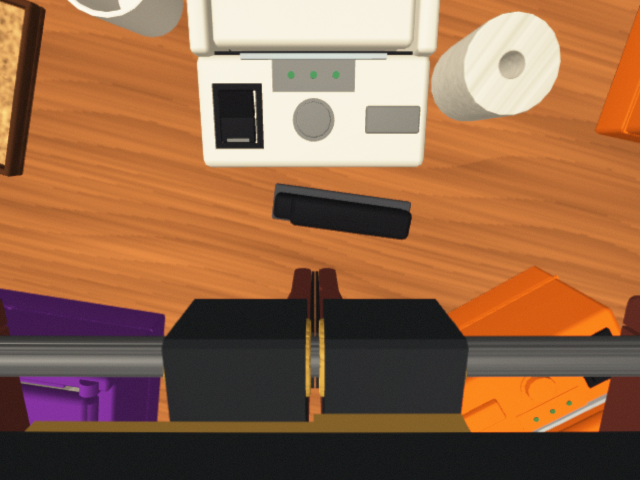

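View pics/top5.png

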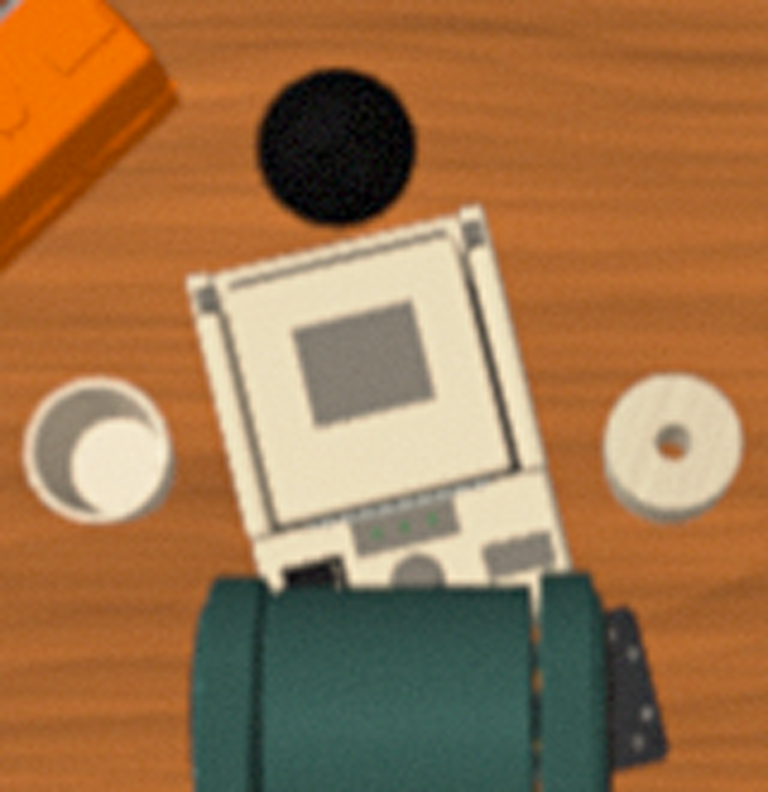

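The feed key bottomed at z≈0.1107 (9.6 N against its 4 N spring) and came back to 0.1144. The printer and the neighbouring things look unmoved, and the arm is clear.

Run:
```python
from h import *
st("end"); close_job()
```

```text
end 17.33 [0.4255 0.0782 0.1996] [ 0.6  0.6 -1. ]
the job is handed in; nothing more can be done
```

The job is done in the order asked and handed in at 17.3 s of the 42 s allowed; the hand-in reported no verdict. With closed fingers I pushed the cover shut, tipped the power rocker to on, then pressed the feed key down and let it up.

- **Cover:** the fingers stopped at 126.2 mm with about 10 N. Afterwards the cover measured level, with its top at about 125 mm against the stated 126 mm.
- **Rocker:** the front half is level at 113.5 mm, and the rear half stands up by about 0.3 rad.
- **Feed key:** it stopped at 110.7 mm under about 9.6 N, well over the 4 N its spring needs, and came back up to 114.4 mm. That is about 3.7 mm of measured travel against the stated 4 mm, which is within the measuring accuracy.
- **Release key and surroundings:** the release key was not touched and sits at 114.5 mm. The printer, cup, vase, roll and stapler look unmoved in the pictures, as does what shows of the coin tray. I did not look at the card terminal or the pen again at the end. The arm was clear of everything at hand-in.

No check failed or disagreed.

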